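# Tuck the drip strip under the lap plate and hold it down

## Robot

A 6-joint arm with a two-finger parallel gripper is mounted at the origin on a cart in front of the work surface, level with it; the furniture and walls round the work are solid. World frame = base frame: x ahead of the robot, y to its left, z up, the work surface at z = 0. Lengths are in mm, angles in rad, forces in N, time in s.
With the tool pointing down it reaches from about 300 to 775 mm from the base axis. Payload 14.6 kg.
Tool frame: the origin (TCP) lies on the centre line of the jaws, within the pads' length; the fingertips stand 19 mm ahead of it and the grasp point (between the pads) is the TCP (bot.tip_reach is the distance from the TCP to the fingertips, in mm); y points along the fingers, x is the direction in which the jaws open and shut, and the axes are right-handed (so a half turn about y gives the same grasp; the last joint's range is limited). The gripper opens to 85 mm and grips with 20 to 120 N. Pads are 22 mm wide; open, the fingers measure 114 mm over their backs; the gripper's body (76 mm by 85 mm) begins 54 mm behind the grasp point. The pads swing forward as they close: fully open they stand 13 mm farther back than shut.
Start: joints at [-1.319, 0.3, 1.521, -0, 1.321, -0.067], TCP at [172.378, -522.279, 210.981] pointing down, gripper open.
Joint ranges: [-3.03, 3.03], [-0.79, 2.21], [0.23, 2.52], [-1.04, 4.18], [0, 3.07], [-2.55, 2.55]. Speed limits (rad/s): [2.22, 2.22, 2.57, 3.14, 3.14, 3.14].

## Interface

Orientations are given as a unit quaternion [w, x, y, z].
In Python, from rig import bot gives the robot as it stands. Calls block until the motion is done:
- bot.move_to(position, orientation): joint-space move of the TCP to a pose.
- bot.servo_line(position, attitude=None, speed=150, until_force=None): straight line of the TCP; attitude=None keeps the orientation; speed is the mean speed in mm/s. With until_force (N) it stops when the force on the tool has changed by that much, and returns True; else False.
- bot.move_joints(angles): joint-space move.
- bot.move_gripper(opening, grip_force=None): finger opening in mm; grip_force is the grip in N (None keeps the last); returns when the fingers have stopped.
- bot.dwell(seconds).
- bot.ik(position, orientation): joint angles nearest the present ones, or None.
- bot.read_state(): the state.
- bot.read_camera(name): name is "side" or "top" or "wrist"; returns a dict with "image" (480x640x3 uint8, blue, green, red), "depth" (480x640 float32, mm along the optical axis (not along the pixel's ray), 0 where there is no reading), "fovy" (degrees; the focal length in pixels is half the picture's height over the tangent of half this angle, whatever the lens; pixels are square), "cx", "cy" (the principal point, pixels), "k1" (the pictures are not rectified: a ray, as slopes to the right and down, at radius r is drawn at 1 + k1 r^2 times it, then the intrinsics apply), "eye" and "attitude" of the camera in the world; the wrist camera has in their place "mount" (4x4, takes a point from camera to tool coordinates, whose origin is the TCP and whose axes are the tool frame's). Camera axes: x right, y down, z forward; pixel columns grow to the right and rows downward; lengths in mm; the calibration is good to about 2 mm. A picture is of the moment at which its call begins: read the wrist's pose just before it.
A pose or a line that the arm cannot do raises bot.MotionError and nothing moves.
- bot.finish_job(): hands the job in, once; it reports no verdict.
The state is a dict: "clock": time; "joint_positions": joint angles; "qvel": joint speeds; "effort": joint torques, N m; "ee_pos": TCP position; "tool_rot": TCP orientation; "ft_force": force on the tool from outside, world axes, zero at the start; "moment": the same for the moment, N m; "grip_width": finger opening in mm.
Only numpy, scipy, OpenCV 4.12 (cv2) and the standard library are available. Lean on these libraries where they do the work, as an engineer would, in place of code of your own. Each camera call takes 0.05 s, during which the arm holds its last target. There are 200 camera calls.

## Task

Pick up the aluminium drip strip by its upright rib, lay it flat on the white spill board and slide its front edge in under the free edge of the hinged blue lap plate, without lifting the plate, until it meets the stop beneath, square to the plate and centred on it. Finish still gripping the strip and pressing it firmly flat on the board: do not let go. Leave the other things standing where they are.

Things in the scene. Friction and masses are not known exactly. Their poses are not given: they have to be found in the camera images.
- drip_strip: loose aluminium strip, about 0.15 kg: a flat leaf 4 mm thick, 130 mm long (its y) and 87 mm deep (its x, from -12 to +75 mm), with an upright rib along y for gripping, 12 mm thick (x from -6 to +6 mm), 130 mm long, its rounded top 36 mm above the underside. Origin: on the underside, below the middle of the rib. x points from the rib to the front edge that is to be tucked, z up. It starts lying flat on the bench, to the left or the right of the board, leaf away from the robot
- strip_nose (a point): middle of the strip's front (leading) edge, at underside height, 75 mm in +x from the strip's origin; the edge is rounded
- spill_board: white board fixed on the bench, 220 mm (its x) by 170 mm (its y), top 20 mm above its origin, which is the centre of its underside on the bench. x points from its open front half to the lap plate's hinge. A stop bar 6 mm high lies across it under the lap plate; the face of the bar that the strip meets is at x = +40 mm. The hinge is at x = +100 mm
- lap_edge (a point): middle of the lower side of the lap plate's free edge, above the board's centre (x = 0 of the board). With the plate down it is 7 mm above the board's top. The blue plate is 3 mm thick (5 mm at its hem; top 31 mm above the bench), 150 mm along y, and reaches back 100 mm to the hinge
- lap_plate (a joint): angle of the lap plate about its hinge: 0 is down, parallel to the board, growing as the free edge is lifted (0.05 rad lifts the edge 5 mm). It lies there by its own weight, 0.2 kg, no spring; it cannot go below 0
- water_bath: fixed water bath with a big round bowl, an obstacle standing behind and to the left of the place where the strip or the tape lies, with an evaporator beyond it; its control box reaches to a few centimetres from the strip. Lift the strip straight up there and swing the arm round in front of the bath; origin at the middle of its underside
- tape_roll: roll of yellowish tape, 72 mm across and 18 mm high, lying flat on the bench, on the side of the board where the strip is not; origin at its underside
- erlenmeyer: conical glass flask, a bystander at the back of the bench; origin at its underside
- amber_bottle: amber bottle with a black cap, a bystander at the back of the bench; origin at its underside
- beaker_250: large glass beaker, a bystander at the back of the bench; origin at its underside

How it is judged:
By the outcome, as a careful person would: the job done as asked, in the order asked, and still so for the second after the job is handed in, while the arm keeps its last pose, push and grip.
It also fails if it takes over 40 s, if anything falls off the work surface, if the arm or the gripper's body presses on something with over 40 N, if the wrist force passes 120 N, or if a joint passes its speed limit or range.

## Working session

There is one attempt and no reset: what is moved stays moved. The work goes in short steps, each a Python script; the robot and the scene stay as the last script left them, time stands still between calls to the robot, and variables do not carry over. Pictures are saved under pics/ and viewed, about 8 in all and at most 12, crops included, and the job is handed in when it is done.

```bash
ls; mkdir -p pics
cat > h.py <<'E'
import numpy as np, cv2
from scipy.spatial.transform import Rotation as R
from rig import bot
def rot(q): return R.from_quat([q[1],q[2],q[3],q[0]]).as_matrix()
def cam(name):
    s=bot.read_state(); c=bot.read_camera(name)
    if 'mount' in c:
        T=np.eye(4);T[:3,:3]=rot(s['tool_rot']);T[:3,3]=s['ee_pos'];T=T@np.array(c['mount'])
        c['Rw'],c['e']=T[:3,:3],T[:3,3]
    else: c['Rw'],c['e']=rot(c['attitude']),np.array(c['eye'])
    c['f']=240/np.tan(np.radians(c['fovy'])/2)
    return c
def slopes(c,uv):
    uv=np.asarray(uv,float).reshape(-1,1,2);f=c['f']
    K=np.array([[f,0,c['cx']],[0,f,c['cy']],[0,0,1.]])
    return cv2.undistortPointsIter(uv,K,np.array([c['k1'],0,0,0.]),None,None,(3,50,1e-9)).reshape(-1,2)
def rays(c,uv):
    s=slopes(c,uv); return np.c_[s,np.ones(len(s))]@c['Rw'].T
def onplane(c,uv,z):
    d=rays(c,uv); return c['e']+d*((z-c['e'][2])/d[:,2])[:,None]
def proj(c,P):
    p=(np.asarray(P,float).reshape(-1,3)-c['e'])@c['Rw'];s=p[:,:2]/p[:,2:]
    s=s*(1+c['k1']*(s**2).sum(1))[:,None]
    return s*c['f']+[c['cx'],c['cy']]
def cloud(c):
    v,u=np.mgrid[0:480,0:640];d=rays(c,np.c_[u.ravel(),v.ravel()])
    P=c['e']+d*c['depth'].reshape(-1,1); P[c['depth'].ravel()==0]=np.nan
    return P.reshape(480,640,3)
E
python3 - <<'E'
from h import *
for n in ('top','side'):
    c=cam(n);cv2.imwrite(f'pics/{n}0.png',c['image']);np.save(n+'0.npy',c,allow_pickle=True)
    print(n,c['e'],c['fovy'],c['k1'],c['Rw'][:,2],np.isfinite(cloud(c)).mean())
print(bot.read_state())
E
```

```text
pics
top [ 392.03685403   28.53100329 1403.86345627] 47.7514779084804 -0.03968050456951795 [ 0.16850957 -0.0214908  -0.98546571] 0.996044921875
side [ 604.42000714  568.68237787 1021.27075596] 54.90448568878466 -0.050610592758777405 [ 0.02035536 -0.49116629 -0.87082796] 0.995966796875
{'clock': 0.1, 'joint_positions': array([-1.31859088e+00,  3.00408924e-01,  1.52151813e+00, -3.05608936e-05,
        1.32067298e+00, -6.65989991e-02]), 'qvel': array([ 1.16105731e-05, -1.27666202e-03, -1.15860978e-03, -1.16295610e-04,
        1.45974521e-03, -6.15635145e-04]), 'effort': array([ 1.42163091e-03, -5.44377029e+01, -3.62370229e+01, -7.43849569e-05,
        3.04750611e-03, -2.32252250e-05]), 'ee_pos': array([ 172.32171798, -522.07239928,  210.48205544]), 'tool_rot': array([ 0.57324605, -0.57280732,  0.41457571, -0.41401415]), 'ft_force': array([ 0.03031368,  0.54408099, -0.12266957]), 'moment': array([-0.01507516, -0.01147236, -0.02905116]), 'grip_width': 85.6239205827322}
```

View pics/top0.png

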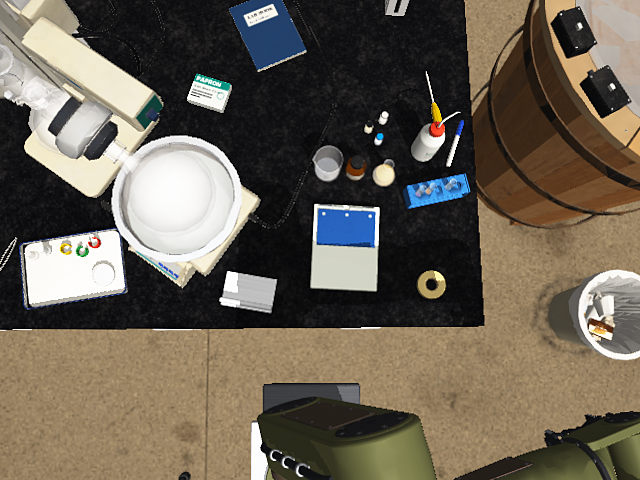

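View pics/side0.png

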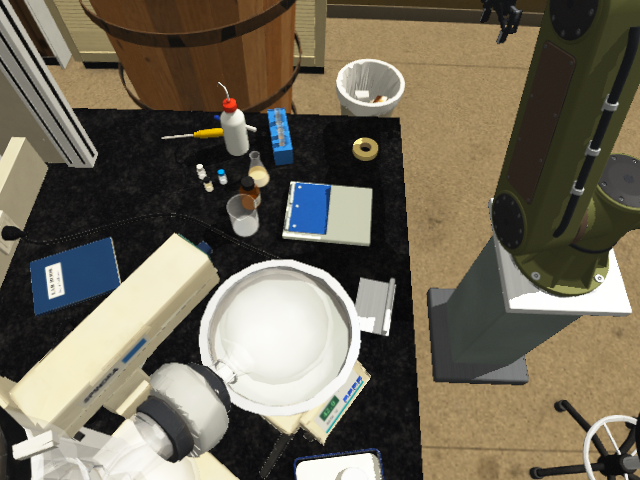

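Top view: strip around (248,291), with the rib on the robot side; board around (345,248), plate around (346,228), tape (432,285), bowl rim centred about (178,198). Side view: strip around (376,305), board (328,213). Next I'll measure these coarsely.

Run:
```python
from h import *
print(bot.tip_reach)
for n in ('top','side'):
    c=np.load(n+'0.npy',allow_pickle=True).item();P=cloud(c);hsv=cv2.cvtColor(c['image'],cv2.COLOR_BGR2HSV)
    gx={'strip':(215,265,285,318),'board':(305,198,385,296)} if n=='top' else {'strip':(353,272,400,340),'board':(278,175,380,250)}
    for k,(a,b,a2,b2) in gx.items():
        m=np.zeros((480,640),np.uint8);m[b:b2,a:a2]=(hsv[b:b2,a:a2,2]>75)
        cs,_=cv2.findContours(m,0,2);q=max(cs,key=cv2.contourArea)
        r=cv2.minAreaRect(q);bx=cv2.boxPoints(r)
        z=3 if k=='strip' else 20
        print(n,k,r,'\n',onplane(c,bx,z).round(1).tolist(),onplane(c,[r[0]],z).round(1))
        zz=P[...,2][m>0];print(' z pct',np.nanpercentile(zz,[2,25,50,75,98]).round(1))
    if n=='top':
        hb=P[130:285,105:262];ok=hb[...,2]>25;Q=hb[ok]
        for lo,hi in((25,80),(80,160),(160,400)):
            s=Q[(Q[:,2]>lo)&(Q[:,2]<hi)]
            if len(s):print('bath',lo,hi,len(s),s.min(0).round(),s.max(0).round(), 'ymin pts',s[s[:,1].argmin()].round(),s[s[:,0].argmin()].round())
```

```text
19.0
top strip ((247.41859436035156, 291.5721435546875), (53.826507568359375, 35.03480529785156), 9.7824068069458) 
 [[442.2, 245.3, 3.0], [530.7, 231.7, 3.0], [506.3, 94.6, 3.0], [418.2, 109.6, 3.0]] [[474.2 170.3   3. ]]
 z pct [-0.3  4.1  6.5  9.1 39.7]
top board ((345.1120300292969, 247.148193359375), (67.01930236816406, 85.04649353027344), 2.7263107299804688) 
 [[481.2, 10.6, 20.0], [702.4, -1.4, 20.0], [693.3, -176.7, 20.0], [471.9, -160.0, 20.0]] [[585.7 -81.7  20. ]]
 z pct [11.  21.1 24.6 31.4 37.2]
bath 25 80 2606 [492. 134.  25.] [901. 544.  77.] ymin pts [649. 134.  39.] [492. 334.  36.]
bath 80 160 3 [679. 189. 147.] [684. 190. 152.] ymin pts [679. 189. 152.] [679. 189. 152.]
bath 160 400 13447 [528. 164. 162.] [816. 453. 380.] ymin pts [668. 164. 228.] [528. 302. 225.]
side strip ((373.5619201660156, 308.5175476074219), (41.510986328125, 62.219627380371094), 1.7899105548858643) 
 [[521.9, 251.2, 3.0], [517.2, 96.5, 3.0], [416.8, 95.7, 3.0], [428.1, 250.4, 3.0]] [[471.2 176.    3. ]]
 z pct [ -1.1   2.4   4.1  10.  221.8]
side board ((328.1434326171875, 212.922119140625), (88.45342254638672, 58.48609161376953), 5.19442892074585) 
 [[698.4, 6.5, 20.0], [697.5, -173.3, 20.0], [461.9, -157.6, 20.0], [479.6, 19.4, 20.0]] [[584.  -72.8  20. ]]
 z pct [ 3.7 18.3 20.8 28.8 32.7]
```

```bash
cat >> h.py <<'E'
def down(a):
    x=np.array([np.cos(a),np.sin(a),0]);y=np.array([0,0,-1.])
    q=R.from_matrix(np.c_[x,y,np.cross(x,y)]).as_quat();return [q[3],q[0],q[1],q[2]]
E
python3 - <<'E'
from h import *
c=cam('wrist');print(c['fovy'],c['k1'],np.array(c['mount']).round(2).tolist())
for p in((540,-70,300),(437,176,300)):
  for a in(0,np.pi): print(p,a,bot.ik(p,down(a)))
from math import pi
# pick half turn with smaller |j6|
def best(p,a):
    js=[(abs(j[5]),b) for b in(a,a+pi) if (j:=bot.ik(p,down(b))) is not None]; return down(min(js)[1])
P=[('b1',(560,-75,300),0),('b2',(500,-90,300),0),('s1',(430,176,260),-.17),('s2',(400,165,300),-.17)]
for n,p,a in P:
    bot.move_to(p,best(p,a));bot.dwell(.3);c=cam('wrist');np.save(n+'.npy',c,allow_pickle=True);cv2.imwrite(f'pics/{n}.png',c['image'])
    print(n,bot.read_state()['clock'],c['e'],c['Rw'][:,2])
ims=[cv2.resize(cv2.imread(f'pics/{n}.png'),(400,300)) for n in('b1','b2','s1','s2')]
cv2.imwrite('pics/q.png',np.vstack([np.hstack(ims[:2]),np.hstack(ims[2:])]))
E
```

```text
70.8667860441699 -0.014703342541143213 [[1.0, -0.0, -0.0, -0.5], [-0.0, -0.3, 0.95, -161.51], [-0.0, -0.95, -0.3, 75.99], [0.0, 0.0, 0.0, 1.0]]
(540, -70, 300) 0 [-1.96176879e-01  2.35988603e-01  1.39679442e+00 -4.44089210e-16
  1.50880963e+00 -1.96176879e-01]
(540, -70, 300) 3.141592653589793 None
(437, 176, 300) 0 [ 3.05104211e-01  6.46237810e-02  1.59268826e+00 -4.44089210e-16
  1.48428062e+00  3.05104211e-01]
(437, 176, 300) 3.141592653589793 None
b1 2.6417 [559.16088417   1.66475972 461.47787335] [-1.56907846e-05 -2.99958036e-01 -9.53952397e-01]
b2 3.35 [499.66816541 -12.9004414  461.19781721] [-1.01980212e-04 -2.99849054e-01 -9.53986653e-01]
s1 4.775 [442.50802195 251.33928438 421.5367822 ] [-0.05075488 -0.29555372 -0.95397691]
s2 5.4417 [412.45497311 240.92035052 460.64465895] [-0.05199309 -0.29610062 -0.9537406 ]
```

View pics/q.png

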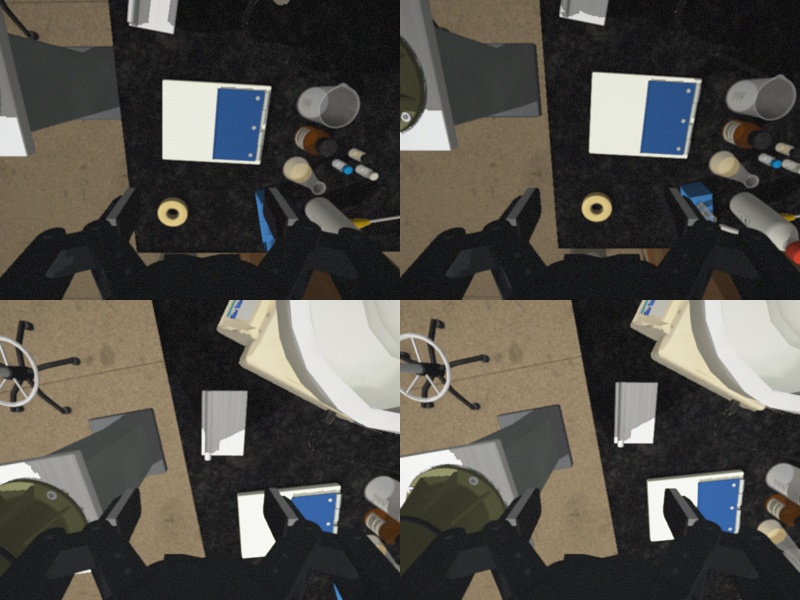

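Wrist pictures (half scale): b1 board quad (163,80)-(268,164), blue plate (213,85)-(263,162), tape (172,212). s1 strip (202,90)-(247,157 within its panel), rib on the left side, bath base about 30 px beyond. Now fitting edges on planes.

```bash
cat >> h.py <<'E'
def side(c,m,z,p0,ax,half,lo):
    """contour of mask m on plane z: coordinates in frame p0, yaw ax"""
    cs,_=cv2.findContours(m.astype(np.uint8),cv2.RETR_EXTERNAL,cv2.CHAIN_APPROX_NONE)
    q=max(cs,key=cv2.contourArea).reshape(-1,2)
    return onplane(c,q,z)[:,:2]
def quad(W):
    """robust sides of the quadrilateral contour W (plane mm): list of (point,dir) for the 4 sides and corners"""
    bx=cv2.boxPoints(cv2.minAreaRect(W.astype(np.float32)));L=[]
    for i in range(4):
        a,b=bx[i],bx[(i+1)%4];l=np.linalg.norm(b-a);t=(b-a)/l;n=np.array([-t[1],t[0]])
        s=(W-a)@t;d=abs((W-a)@n);w=W[(s>.12*l)&(s<.88*l)&(d<.12*l+3)]
        f=cv2.fitLine(w.astype(np.float32),cv2.DIST_HUBER,0,.01,.01).ravel();L.append((f[2:],f[:2]))
    C=[]
    for i in range(4):
        (p,d),(q,e)=L[i-1],L[i];C.append(p+d*np.linalg.solve(np.c_[d,-e],q-p)[0])
    return L,np.array(C)
def mask(c,kind,box):
    h=cv2.cvtColor(c['image'],cv2.COLOR_BGR2HSV);a,b,a2,b2=box;m=np.zeros((480,640),bool);H=h[b:b2,a:a2]
    blue=(H[...,0]>95)&(H[...,0]<125)&(H[...,1]>120)&(H[...,2]>60)
    m[b:b2,a:a2]={'blue':blue,'lit':(H[...,2]>95),'any':(H[...,2]>70)}[kind];return m
E
python3 - <<'E'
from h import *
np.set_printoptions(suppress=True)
for n,box in(('s1',(305,130,405,275)),('s2',(330,118,425,265)),('b1',(250,120,440,275)),('b2',(300,108,490,265))):
    c=np.load(n+'.npy',allow_pickle=True).item();P=cloud(c)
    for kind,z in ((('any',4),) if n[0]=='s' else (('any',20),('blue',31))):
        m=mask(c,kind,box);W=side(c,m,z,0,0,0,0);L,C=quad(W)
        uv=proj(c,np.c_[C,np.full(4,z)])
        print(n,kind,'corners',C.round(1).tolist(),'px',uv.round(1).tolist(),'yaw',[round(float(np.degrees(np.arctan2(d[1],d[0]))),2) for _,d in L],'len',[round(float(np.linalg.norm(C[i]-C[i-1])),1) for i in range(4)],'ctr',C.mean(0).round(1))
        print('  depth z',np.nanpercentile(P[...,2][m],[5,25,50,75,95]).round(1))
E
```

```text
s1 any corners [[417.1000061035156, 110.19999694824219], [504.1000061035156, 95.0999984741211], [525.9000244140625, 224.5], [439.6000061035156, 239.39999389648438]] px [[322.0, 249.0], [389.4, 249.0], [395.4, 145.0], [322.0, 145.0]] yaw [-9.84, 80.43, -9.78, 80.13] len [131.1, 88.3, 131.2, 87.6] ctr [471.7 167.3]
  depth z [ 0.   2.2  2.9  3.7 34.2]
s2 any corners [[416.20001220703125, 108.0999984741211], [504.29998779296875, 96.5999984741211], [525.7999877929688, 223.5], [440.3999938964844, 240.3000030517578]] px [[341.9, 230.8], [405.0, 228.4], [411.9, 132.4], [344.6, 130.6]] yaw [-7.42, 80.38, -11.12, 79.65] len [134.4, 88.8, 128.7, 87.0] ctr [471.7 167.1]
  depth z [ 0.4  2.1  2.9  3.8 34.1]
b1 any corners [[470.29998779296875, -158.39999389648438], [689.0999755859375, -171.39999389648438], [698.7999877929688, -1.600000023841858], [480.0, 11.100000381469727]] px [[259.0, 254.8], [415.4, 263.3], [434.0, 136.9], [259.0, 126.4]] yaw [-3.4, 86.75, -3.32, 86.72] len [169.8, 219.2, 170.1, 219.1] ctr [584.5 -80. ]
  depth z [17.2 18.5 19.6 28.7 30.3]
b1 blue corners [[583.7000122070312,
[... 338 characters left out ...]
469.79998779296875, -158.60000610351562], [688.5, -171.5], [699.2000122070312, -1.899999976158142], [479.70001220703125, 10.899999618530273]] px [[301.2, 245.0], [458.6, 253.8], [483.2, 125.4], [306.7, 114.0]] yaw [-3.39, 86.39, -3.34, 86.64] len [169.8, 219.1, 169.9, 219.9] ctr [584.3 -80.3]
  depth z [17.3 18.5 19.7 28.8 30.3]
b2 blue corners [[583.4000244140625, -151.3000030517578], [672.9000244140625, -157.10000610351562], [681.2999877929688, -12.800000190734863], [591.5999755859375, -7.199999809265137]] px [[385.4, 242.4], [451.5, 246.4], [471.6, 134.5], [398.6, 129.4]] yaw [-3.67, 86.67, -3.56, 86.73] len [144.3, 89.7, 144.5, 89.9] ctr [632.3 -82.1]
  depth z [27.5 28.3 28.9 29.4 30.3]
```

Run:
```python
from h import *
o=(440.8,172.5);q=down(np.radians(-9.7))
bot.move_gripper(50,80)
bot.move_to((*o,120),q);bot.servo_line((*o,28.5),speed=100,until_force=10)
s=bot.read_state();print(s['ee_pos'],s['ft_force'])
bot.move_gripper(5,80);bot.dwell(.2);s=bot.read_state();print(s['clock'],s['grip_width'],s['ee_pos'],s['ft_force'])
bot.servo_line((*o,210),speed=120);bot.dwell(.2)
s=bot.read_state();print(s['clock'],s['grip_width'],s['ee_pos'],s['ft_force'])
c=cam('wrist');np.save('g1.npy',c,allow_pickle=True);cv2.imwrite('pics/g1.png',c['image'])
```

```text
[441.17383202 172.60490247  29.08656845] [-0.29733753  0.27150896  0.17164327]
8.4167 4.660717702444637 [440.82163321 172.50462349  28.50750257] [-0.24804676  0.56090984  1.06173976]
10.2833 4.981946923558484 [440.70143096 172.48180586 209.69538386] [ 0.2041704  -0.47026018  0.22991585]
```

View pics/g1.png

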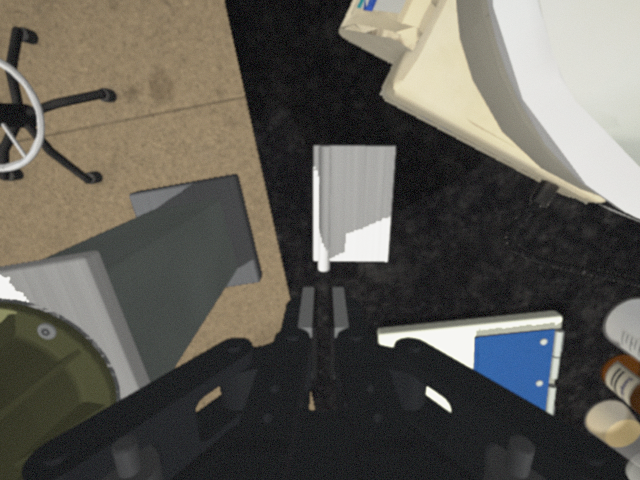

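The grasp missed: the strip still lies on the bench at (313-395,145-272), and the jaws closed to 5 mm. I need to find out why.

Run:
```python
from h import *
np.set_printoptions(suppress=True)
c=np.load('g1.npy',allow_pickle=True).item();P=cloud(c)
m=mask(c,'any',(303,135,410,280));L,C=quad(side(c,m,4,0,0,0,0));print(C.round(1).tolist())
t=np.array([440.7,172.5,209.7])
print('tcp',proj(c,[t,t-[0,0,19],[440.8,172.5,0],[440.8,172.5,36]]).round(1))
print('finger cloud near tip',[P[v,u].round(0).tolist() for u,v in((308,300),(322,300),(340,300),(308,330),(340,330))])
r=P[m];print('rib pts',len(r[r[:,2]>25]),r[r[:,2]>25].mean(0))
rr=r[r[:,2]>25];print(np.percentile(rr,[1,50,99],axis=0).round(1))
print(np.array(c['mount']).round(3),bot.read_state()['tool_rot'])
```

```text
[[414.3999938964844, 99.5999984741211], [504.3999938964844, 99.0999984741211], [526.0, 224.8000030517578], [439.79998779296875, 239.5]]
tcp [[324.5 287.4]
 [324.3 273.1]
 [323.7 206. ]
 [323.8 213.2]]
finger cloud near tip [[436.0, 185.0, 245.0], [419.0, 58.0, -0.0], [449.0, 182.0, 245.0], [436.0, 183.0, 265.0], [448.0, 181.0, 266.0]]
rib pts 1473 [441.2431934  177.05640179  33.17810636]
[[425.9 110.7  29.1]
 [441.6 178.7  33.5]
 [456.  235.6  35.9]]
[[   1.      -0.001    0.      -0.865]
 [  -0.      -0.3      0.954 -161.513]
 [  -0.001   -0.954   -0.3     76.811]
 [   0.       0.       0.       1.   ]] [-0.7045255   0.70462519 -0.05989983  0.05965875]
```

The fingertips show about 18 mm behind the TCP in the picture (row 288 instead of 273), so the jaws closed above the rib. I'll touch down straddling the rib to find the true tip height, then grip.

Run:
```python
from h import *
o=np.array([440.8,172.5]);q=down(np.radians(-9.7))
bot.move_gripper(32,80)
bot.servo_line((*o,40),speed=150)
hit=bot.servo_line((*o,-14),speed=30,until_force=5)
s=bot.read_state();z=s['ee_pos'][2];print(hit,s['clock'],s['ee_pos'],s['ft_force'])
bot.servo_line((*o,z+7),speed=60)
bot.move_gripper(5,80);bot.dwell(.1);s=bot.read_state();print(s['clock'],s['grip_width'],s['ee_pos'],s['ft_force'])
np.save('z.npy',[z,s['ee_pos'][2]])
c=cam('wrist');np.save('g2.npy',c,allow_pickle=True);cv2.imwrite('pics/g2.png',c['image'][100:440,180:480])
```

```text
False 13.9417 [440.87406805 172.51641046 -13.87570396] [-0.34494891 -0.95280199 -0.55355884]
14.625 10.446387793811347 [440.94919447 172.53065499  -6.5898862 ] [-1.91500779  0.37190219  6.17948594]
```

View pics/g2.png

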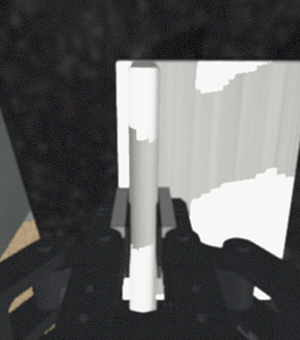

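Gripped now: width 10.4 mm, and the jaws sit either side of the rib at crop (145,200). Lift straight up and check.

Run:
```python
from h import *
o=np.array([440.8,172.5])
bot.servo_line((*o,130),speed=130);bot.dwell(.15)
s=bot.read_state();print(s['clock'],s['grip_width'],s['ee_pos'],s['ft_force'],s['moment'])
c=cam('wrist');np.save('g3.npy',c,allow_pickle=True);cv2.imwrite('pics/g3.png',c['image'])
```

```text
16.025 10.59513354397759 [440.53343402 172.40128698 129.35785158] [-0.14556975  0.57333085 -1.92084008] [0.03098007 0.12799587 0.0151031 ]
```

View pics/g3.png

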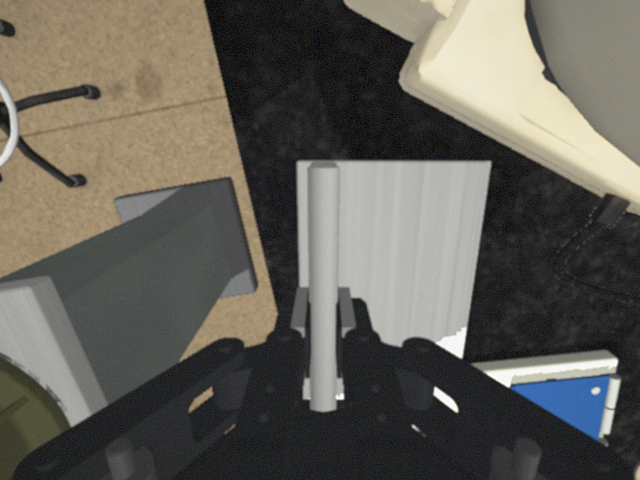

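Strip is held level, with the rib between the jaws and the leaf's corners near (490,160) and (298,160). Next, check its pose in the tool frame and carry it to the board.

Run:
```python
from h import *
np.set_printoptions(suppress=True)
c=np.load('g3.npy',allow_pickle=True).item();P=cloud(c)
zt=129.4+6.6+4
# leaf tilt from depth
r=P[175:290,360:465].reshape(-1,3);A=np.c_[r[:,:2]-r[:,:2].mean(0),np.ones(len(r))]
print('plane',np.linalg.lstsq(A,r[:,2],rcond=None)[0], 'exp z',zt)
m=mask(c,'any',(285,150,500,365));g=m.copy()
tcp=np.array([440.53,172.40]);a=np.radians(-9.7);Rm=np.array([[np.cos(a),-np.sin(a)],[np.sin(a),np.cos(a)]])
# front edge: rightmost mask pixel per row
uv=[(np.flatnonzero(m[v,:])[-1]+.5,v) for v in range(175,320)]
w=(onplane(c,uv,zt)[:,:2]-tcp)@Rm;print('front edge tool x: fit',np.polyfit(w[:,1],w[:,0],1),np.ptp(w[:,1]))
uv=[(u,np.flatnonzero(m[150:,u])[0]+149.5) for u in range(350,480)]
w=(onplane(c,uv,zt)[:,:2]-tcp)@Rm;print('left end y: fit',np.polyfit(w[:,0],w[:,1],1))
uv=[(u,np.flatnonzero(m[:365,u])[-1]+.5) for u in range(440,462,3)]
w=(onplane(c,uv,zt)[:,:2]-tcp)@Rm;print('right end',w.round(1).tolist())
```

```text
** On entry to DLASCL parameter number  4 had an illegal value
 ** On entry to DLASCL parameter number  4 had an illegal valueTraceback (most recent call last):
  File "<stdin>", line 7, in <module>
    x, resids, rank, s = _umath_linalg.lstsq(a, b, rcond,
                         ~~~~~~~~~~~~~~~~~~~^^^^^^^^^^^^^
                                             signature=signature)
                                             ^^^^^^^^^^^^^^^^^^^^
    raise LinAlgError("SVD did not converge in Linear Least Squares")
numpy.linalg.LinAlgError: SVD did not converge in Linear Least Squares
```

```bash
cat > g.py <<'E'
from h import *
np.set_printoptions(suppress=True)
c=np.load('g3.npy',allow_pickle=True).item();P=cloud(c)
tcp=np.array([440.53,172.40]);a=np.radians(-9.7);Rm=np.array([[np.cos(a),-np.sin(a)],[np.sin(a),np.cos(a)]])
r=P[175:290,360:465].reshape(-1,3);r=r[np.isfinite(r[:,2])];xy=(r[:,:2]-tcp)@Rm
k=np.linalg.lstsq(np.c_[xy,np.ones(len(r))],r[:,2],rcond=None)[0];print('leaf plane slope x,y, z at tcp',k)
m=mask(c,'any',(285,150,500,365))
for zt in (140,k[2]):
    f=lambda uv:(onplane(c,uv,zt)[:,:2]-tcp)@Rm
    w=f([(np.flatnonzero(m[v,:])[-1]+.5,v) for v in range(175,320)]);print(zt,'front x vs y',np.polyfit(w[:,1],w[:,0],1))
    w=f([(u,np.flatnonzero(m[150:,u])[0]+149.5) for u in range(350,480)]);print('left end y vs x',np.polyfit(w[:,0],w[:,1],1))
    w=f([(u,np.flatnonzero(m[:365,u])[-1]+.5) for u in range(440,466,3)]);print('right end',w.round(1).tolist())
E
python3 g.py
```

```text
leaf plane slope x,y, z at tcp [ -0.00104965  -0.0006861  138.60295079]
140 front x vs y [ 0.0011668  73.20483733]
left end y vs x [ 0.0013063  66.24600602]
right end [[60.4, -29.5], [62.0, -30.1], [63.7, -31.3], [65.5, -32.6], [67.2, -33.8], [68.9, -35.1], [70.7, -36.3], [72.4, -37.0], [73.2, -31.4]]
138.60295079107945 front x vs y [ 0.0011668  73.89010188]
left end y vs x [ 0.0013063  66.14725289]
right end [[61.0, -30.5], [62.6, -31.1], [64.3, -32.4], [66.1, -33.6], [67.8, -34.9], [69.6, -36.1], [71.4, -37.4], [73.0, -38.0], [73.9, -32.4]]
```

```bash
cat >> h.py <<'E'
YAW=np.radians(-3.35);BC=np.array([584.4,-80.15])
def b2w(x,y): 
    c,s=np.cos(YAW),np.sin(YAW);return BC+[c*x-s*y,s*x+c*y]
E
python3 - <<'E'
from h import *
p=b2w(-90,-.8);q=down(YAW)
bot.move_to((*p,130),q);bot.servo_line((*p,23),speed=130)
bot.dwell(.1)
hit=bot.servo_line((*p,9),speed=20,until_force=4)
s=bot.read_state();print(hit,s['clock'],s['grip_width'],s['ee_pos'],p,s['ft_force'],s['moment'])
bot.dwell(.1);s=bot.read_state();print(s['ee_pos'],s['ft_force'])
c=cam('wrist');np.save('i1.npy',c,allow_pickle=True);cv2.imwrite('pics/i1.png',c['image'])
E
```

```text
True 18.6667 10.142855267334927 [494.48333966 -75.70523273  13.41028992] [494.50704361 -75.68946294] [-1.31378781  0.58107236  6.73176508] [ 0.05216817  0.31840934 -0.00512966]
[494.50520642 -75.71232549  13.42947984] [-2.22223103 -0.30744347  6.86592961]
```

View pics/i1.png

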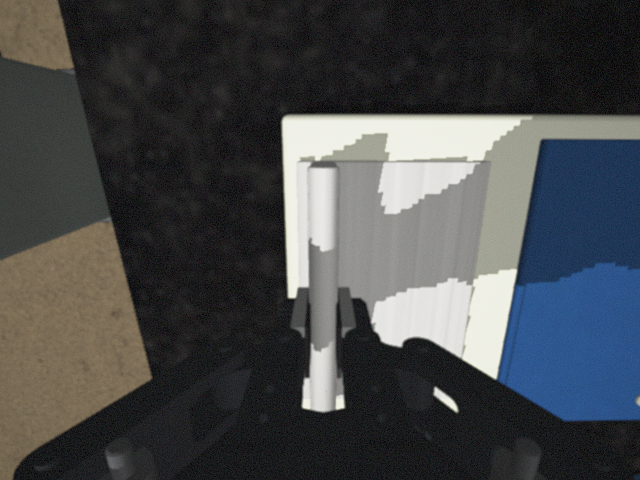

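Strip lies on the board: leaf corner (490,160), lap edge left end (540,139), board edge row 115. Check their relation, then slide.

Run:
```python
from h import *
np.set_printoptions(suppress=True)
c=np.load('i1.npy',allow_pickle=True).item();h=cv2.cvtColor(c['image'],cv2.COLOR_BGR2HSV);V=cv2.GaussianBlur(c['image'],(3,3),0).astype(float)
a=YAW;Rm=np.array([[np.cos(a),-np.sin(a)],[np.sin(a),np.cos(a)]])
f=lambda uv,z:(onplane(c,uv,z)[:,:2]-BC)@Rm
bl=(h[...,0]>95)&(h[...,0]<125)&(h[...,1]>120)&(h[...,2]>50)
def rep(n,w,i):
    k=np.polyfit(w[:,1-i],w[:,i],1);r=w[:,i]-np.polyval(k,w[:,1-i]);g=abs(r)<1.5;k=np.polyfit(w[g,1-i],w[g,i],1);print(n,'slope deg',np.degrees(k[0]).round(2),'mean',w[g,i].mean().round(2),'n',g.sum())
rep('lap edge x',f([(np.flatnonzero(bl[v,480:])[0]+479.5,v) for v in range(150,370)],31),0)
rep('plate end y',f([(u,np.flatnonzero(bl[120:,u])[0]+119.5) for u in range(550,635)],31),1)
G=V.mean(2)
# board end: dark->bright
rep('board end y',f([(u,100+np.argmax(np.diff(G[100:130,u]))+.5) for u in range(300,600)],20),1)
# strip end & front: strongest vertical/horizontal gradients near
rep('strip end y',f([(u,150+np.argmax(abs(np.diff(G[150:170,u])))+.5) for u in list(range(345,380))+list(range(440,485))],24),1)
rep('strip front x',f([(int(490-(v-160)*25/195)-10+np.argmax(abs(np.diff(G[v,int(490-(v-160)*25/195)-10:int(490-(v-160)*25/195)+12])))+.5,v) for v in range(170,350)],24),0)
```

```text
lap edge x slope deg -0.06 mean -0.52 n 220
plate end y slope deg 0.07 mean 74.19 n 85
board end y slope deg 0.14 mean 84.38 n 300
strip end y slope deg 0.59 mean 65.86 n 77
strip front x slope deg -0.22 mean -16.95 n 177
```

Run:
```python
from h import *
def st(n,h=None):
    s=bot.read_state();a=YAW;R2=np.array([[np.cos(a),-np.sin(a)],[np.sin(a),np.cos(a)]])
    print(n,h,round(s['clock'],2),'board xy',((s['ee_pos'][:2]-BC)@R2).round(2),'z',s['ee_pos'][2].round(2),'F',s['ft_force'].round(1),'M',s['moment'].round(2),'w',round(s['grip_width'],2))
z=13.2
h=bot.servo_line((*b2w(-80,-2),z),speed=40);st('shift',h)
h=bot.servo_line((*b2w(-42,-2),z),speed=40,until_force=15);st('in',h)
if not h:
    h=bot.servo_line((*b2w(-27,-2),z),speed=12,until_force=8);st('stop',h)
bot.dwell(.1);st('hold')
c=cam('side');np.save('i2s.npy',c,allow_pickle=True);cv2.imwrite('pics/i2s.png',cv2.resize(c['image'][160:260,260:420],None,fx=5,fy=5,interpolation=cv2.INTER_CUBIC))
c=cam('wrist');np.save('i2.npy',c,allow_pickle=True);cv2.imwrite('pics/i2.png',c['image'])
```

```text
shift False 19.23 board xy [-79.32  -2.12] z 13.42 F [ 3.1 -1.2  4.3] M [-0.07 -0.47  0.08] w 10.46
in True 19.48 board xy [-79.26  -2.11] z 13.44 F [-0.7 -0.1  5.3] M [-0.01  0.1   0.04] w 10.39
hold None 19.58 board xy [-79.27  -2.1 ] z 13.43 F [-0.2  0.2  4.4] M [-0.02  0.01  0.01] w 10.25
```

View pics/i2.png

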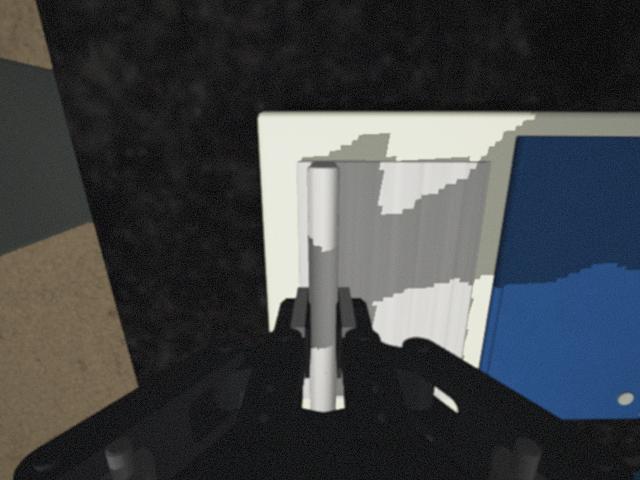

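False stop from the starting jerk; the nose (490→467 px) is still about 6 mm ahead of the lap edge (515→485 px). Continue more gently.

```bash
cat >> h.py <<'E'
def st(n,h=None):
    s=bot.read_state();a=YAW;R2=np.array([[np.cos(a),-np.sin(a)],[np.sin(a),np.cos(a)]])
    print(n,h,round(s['clock'],2),'board xy',((s['ee_pos'][:2]-BC)@R2).round(2),'z',s['ee_pos'][2].round(2),'F',s['ft_force'].round(1),'M',s['moment'].round(2),'w',round(s['grip_width'],2))
    return s
E
python3 - <<'E'
from h import *
z=13.2
for k in range(3):
    h=bot.servo_line((*b2w(-42,-2),z),speed=25,until_force=15);s=st('in',h)
    if not h or (s['ee_pos'][0]-BC[0])>-70: break
    bot.dwell(.2)
if not h:
    bot.dwell(.15)
    h=bot.servo_line((*b2w(-27,-2),z),speed=12,until_force=8);st('stop',h)
bot.dwell(.1);st('hold')
c=cam('side');np.save('i2s.npy',c,allow_pickle=True)
c=cam('wrist');np.save('i2.npy',c,allow_pickle=True);cv2.imwrite('pics/i3.png',c['image'])
E
```

```text
in False 21.32 board xy [-42.76  -2.  ] z 13.44 F [-7.8  0.8 12.9] M [0.07 1.16 0.04] w 10.55
stop True 22.29 board xy [-33.48  -2.01] z 13.43 F [-3.5 -0.3  6.1] M [-0.05  0.34  0.04] w 10.8
hold None 22.39 board xy [-33.47  -2.03] z 13.44 F [-1.9 -0.3  6.2] M [-0.02  0.26  0.05] w 10.15
```

View pics/i3.png

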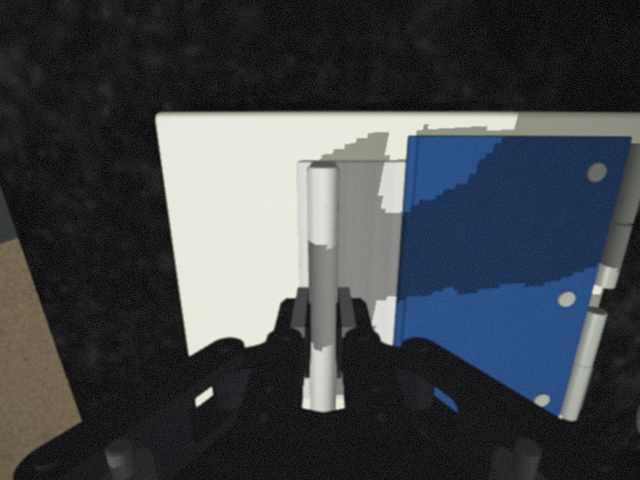

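Leaf is under the plate and the lap edge (408→395 px) looks straight. Confirm the stop by pushing a little more, then check the plate angle and centring.

```bash
cat > chk.py <<'E'
from h import *
np.set_printoptions(suppress=True)
def chk(c):
    h=cv2.cvtColor(c['image'],cv2.COLOR_BGR2HSV);G=cv2.GaussianBlur(c['image'],(3,3),0).astype(float).mean(2);P=cloud(c)
    a=YAW;Rm=np.array([[np.cos(a),-np.sin(a)],[np.sin(a),np.cos(a)]])
    f=lambda uv,z:(onplane(c,uv,z)[:,:2]-BC)@Rm
    bl=(h[...,0]>95)&(h[...,0]<125)&(h[...,1]>120)&(h[...,2]>50)
    def rep(n,w,i):
        k=np.polyfit(w[:,1-i],w[:,i],1);r=w[:,i]-np.polyval(k,w[:,1-i]);g=abs(r)<1.5;k=np.polyfit(w[g,1-i],w[g,i],1);print(n,'slope deg',np.degrees(k[0]).round(2),'mean',w[g,i].mean().round(2),'n',g.sum())
    rep('lap edge x',f([(np.flatnonzero(bl[v,370:])[0]+369.5,v) for v in range(150,330)],31),0)
    rep('plate end y',f([(u,np.flatnonzero(bl[120:,u])[0]+119.5) for u in range(430,610)],31),1)
    rep('board end y',f([(u,100+np.argmax(np.diff(G[100:125,u]))+.5) for u in range(180,400)],20),1)
    rep('strip end y',f([(u,150+np.argmax(abs(np.diff(G[150:170,u])))+.5) for u in range(342,400)],24),1)
    rep('strip back x',f([(290+np.argmax(abs(np.diff(G[v,290:305])))+.5,v) for v in range(170,280)],24),0)
    m=cv2.erode(bl.astype(np.uint8),np.ones((7,7)))>0;m[:,:400]=0;r=P[m];r=r[np.isfinite(r[:,2])];w=(r[:,:2]-BC)@Rm
    k=np.linalg.lstsq(np.c_[w,np.ones(len(w))],r[:,2],rcond=None)[0];print('plate slope x,y',k[:2].round(4),'z at edge',k[2].round(2))
E
python3 - <<'E'
from chk import *
bot.servo_line((*b2w(-32.9,-2),13.2),speed=10);bot.dwell(.2);st('push1')
bot.servo_line((*b2w(-32.4,-2),13.2),speed=10);bot.dwell(.2);st('push2')
print('before b1 plate'); b=np.load('b1.npy',allow_pickle=True).item()
chk(cam('wrist'))
P=cloud(b);m=cv2.erode(mask(b,'blue',(250,120,440,275)).astype(np.uint8),np.ones((7,7)))>0
r=P[m];r=r[np.isfinite(r[:,2])];a=YAW;Rm=np.array([[np.cos(a),-np.sin(a)],[np.sin(a),np.cos(a)]]);w=(r[:,:2]-BC)@Rm
print('initially',np.linalg.lstsq(np.c_[w,np.ones(len(w))],r[:,2],rcond=None)[0])
E
```

```text
push1 None 22.94 board xy [-33.46  -2.02] z 13.43 F [-6.1  0.  10.1] M [0.06 0.88 0.06] w 10.11
push2 None 23.39 board xy [-33.5  -2. ] z 13.42 F [-10.7  -0.2  14.2] M [0.04 1.51 0.04] w 10.5
before b1 plate
lap edge x slope deg -0.14 mean 0.84 n 180
plate end y slope deg -0.16 mean 74.34 n 180
board end y slope deg -0.06 mean 84.34 n 220
strip end y slope deg -0.47 mean 64.25 n 56
strip back x slope deg 0.11 mean -46.29 n 110
plate slope x,y [-0.0032  0.0004] z at edge 28.84
initially [ 0.00001465  0.00008357 28.76283643]
```

Run:
```python
from chk import *
for z in (12.8,12.4,12.0):
    bot.servo_line((*b2w(-32.5,-2),z),speed=10);bot.dwell(.2);s=st(z)
    if s['ft_force'][2]>24: break
bot.dwell(.8);st('end');chk(cam('wrist'))
c=cam('side');cv2.imwrite('pics/end.png',cv2.resize(c['image'][130:290,240:420],None,fx=3.3,fy=3.3,interpolation=cv2.INTER_CUBIC))
```

```text
12.8 None 23.89 board xy [-33.45  -2.03] z 13.41 F [-13.1   1.8  18.1] M [0.11 1.82 0.03] w 10.25
12.4 None 24.34 board xy [-33.47  -2.02] z 13.37 F [-14.9   1.2  23.6] M [0.15 2.27 0.05] w 10.21
12.0 None 24.79 board xy [-33.42  -2.01] z 13.39 F [-17.6   2.4  28.6] M [0.25 2.76 0.03] w 10.6
end None 25.59 board xy [-33.44  -2.03] z 13.38 F [-18.2   1.5  28.2] M [0.25 2.73 0.02] w 10.32
lap edge x slope deg -0.15 mean 0.87 n 180
plate end y slope deg -0.13 mean 74.31 n 180
board end y slope deg -0.06 mean 84.32 n 220
strip end y slope deg -0.42 mean 64.25 n 55
strip back x slope deg -0.03 mean -46.26 n 110
plate slope x,y [-0.0029  0.0004] z at edge 28.84
```

View pics/end.png

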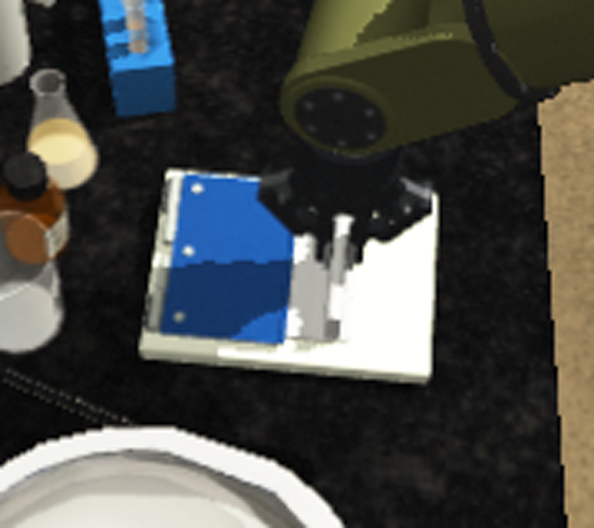

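The side view shows the leaf under the blue plate at crop (290,300), still gripped, with the plate down and the glassware undisturbed. Handing in.

Run:
```python
from h import *
bot.finish_job();st('done')
```

```text
the job is handed in; nothing more can be done
the job is handed in; nothing more can be done
```

I tucked the strip's front edge under the lap plate until it met the stop, and handed the job in at about 25.6 s. The arm was still gripping the strip and pressing it flat on the board.

**Last checks before hand-in**
- **Stop:** the strip did not advance as the push grew to about 18 N.
- **Press:** about 28 N downward, steady over 0.8 s.
- **Centring:** the strip's end sits within about 0.1 mm of where it should be relative to the plate's end; the calibration is only good to about 2 mm.
- **Square:** the strip's back edge and the plate's free edge agree to about 0.1°. A short fit on the strip's end read 0.4°, which I put down to noise.
- **Plate:** its slope changed by about 0.003 rad with no rise at the edge. That is too small to tell from noise.
- **Other things:** the glassware in the last side picture stood where it was; I did not check the tape roll or the bath again.

**What went wrong or disagreed**
- **First grasp:** it closed on air above the rib. The fingertips appear to stand about 18 mm behind the TCP, where the description puts them 19 mm ahead. I went lower and gripped the rib on the second try.
- **Slide:** it stopped early once on a starting jerk, and I resumed it more gently.
- **Nose position:** the grip stopped about 1.5 mm further forward than nominal. I measured the nose about 1 mm short of nominal from the grip, so this is within calibration.

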